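# Slide the relay plate out to its mark and hold it for work from below

## Task

Clear the loose steel bar and brass link off the relay plate: lay each down flat (do not drop them) in the blue tray, the bar lengthwise in the long compartment and the link lengthwise in the short empty one. Then slide the plate outward along the riser, square to its edge, until the red line is right over the aluminium edge, so that the terminals under the relay can be reached from below, and finish while still holding its tail so that it stays flat on the riser and does not tip. Do not touch the relay, and leave the other things on the bench alone.

Things in the scene. Friction and masses are not known exactly. Their poses are not given: they have to be found in the camera images.
- bar_center (a point): The retaining bar: a flat bright steel bar 100 x 18 x 8 mm (length along its x, thickness along z) with two dark holes, loose on the top of the plate's tail, roughly lengthwise along the plate. The point is its centre, half-way up. About 110 g.
- link_center (a point): The terminal link: a flat brass bar 60 x 20 x 8 mm (length along its x, thickness along z) with two dark holes, also loose on the plate's tail, roughly lengthwise, in line with the steel bar; which of the two lies nearer the relay varies. The point is its centre, half-way up. About 80 g.
- bar: The same steel bar; origin at the centre of its underside, same axes.
- link: The same brass link; origin at the centre of its underside, same axes.
- slot_long (a point): Centre of the floor of the tray's long compartment (empty): 66 mm along the tray's x, 150 mm along the tray's y, for the steel bar, which lies lengthwise along this point's y axis. Axes are the tray's.
- slot_short (a point): Centre of the floor of the tray's short empty compartment: 94 mm along the tray's x, 70 mm along the tray's y, for the brass link, which lies lengthwise along this point's x axis. Axes are the tray's.
- tray: Blue plastic parts tray 172 (x) x 158 (y) x 30 mm high, fixed on the bench at the robot's left; walls and dividers 4 mm thick, all 30 mm high above the bench, floor 4 mm above the bench. Its third compartment (+x, +y) holds nuts and washers. Origin at the centre of its underside.
- plate_mark (a point): Middle of the red line across the top of the relay plate, a loose dark brown strip 340 x 60 x 15 mm lying flat on the riser. x runs along the plate to its relay (outer) end, 130 mm from the line; y across; z up. The end of the bare tail is 210 mm from the line on the -x side. The line starts 60 to 120 mm inboard of the riser's edge, the plate up to 0.12 rad out of square.
- plate: The same plate, about 0.9 kg with its relay; origin at the centre of its underside, 40 mm on the -x side of the red line. The tail can be straddled across its 60 mm width or pressed from above; it slides with ordinary friction. With the line at the edge, the relay's weight tips the plate unless its tail is held down (2 to 3 N near its end is enough).
- relay: The relay screwed to the plate's outer end: grey base and clear cover over two copper coils, 64 (plate's x) x 54 x 78 mm high, its centre line 80 mm outward (+x) of the red line, its near face 48 mm outward of the line. Origin at the centre of its underside, on the plate's top.
- riser_edge (a point): Middle of the top edge of the riser's working end, which is trimmed with an aluminium strip. The riser is a fixed plywood platform 340 mm long, 160 mm wide, its flat top 80 mm above the bench. This point's x points outward, off the edge (roughly to the robot's right), along the riser's length; y runs along the edge, z up.
- spare_relay: Bystander: a second covered relay, 64 x 54 x 78 mm, standing on the bench. Origin at the centre of its underside.
- cleaner: Bystander: white bottle with a yellow band and red cap, 48 mm across, 130 mm tall, standing on the bench. Origin at the centre of its underside.
- driver: Bystander: screwdriver with a red handle, lying on the bench. Origin on its underside.
- tape: Bystander: roll of black tape, 68 mm across, 19 mm high, lying on the bench. Origin at the centre of its underside.

How it is judged:
By the outcome, as a careful person would: the job done as asked, in the order asked, and still so for the second after the job is handed in, while the arm keeps its last pose, push and grip.
It also fails if it takes over 67 s, if anything falls off the work surface, if the arm or the gripper's body presses on something with over 40 N, if the wrist force passes 120 N, or if a joint passes its speed limit or range.

## Robot

A 7-joint arm with a two-finger parallel gripper is mounted at the origin on the work surface. World frame = base frame: x ahead of the robot, y to its left, z up, the work surface at z = 0. Lengths are in m, angles in rad, forces in N, time in s.
With the tool pointing down it reaches from about 0.375 to 0.925 m from the base axis. Payload 3.1 kg.
Tool frame: the origin (TCP) lies at the centre of the arm's flange, where the gripper is bolted on; the fingertips stand 173 mm ahead of it and the grasp point (between the pads) lies 155 mm ahead of it; x points along the fingers, y is the direction in which the jaws open and shut, and the axes are right-handed (so a half turn about x gives the same grasp; the last joint's range is limited). The gripper opens to 85 mm and grips with 20 to 120 N. Pads are 22 mm wide; open, the fingers measure 114 mm over their backs; the gripper's body (76 mm by 85 mm) begins 54 mm behind the grasp point. The pads swing forward as they close: fully open they stand 13 mm farther back than shut.
Start: joints at [1.203, 0.383, 0.044, 1.598, -0.018, 1.161, -0.05], TCP at [0.173, -0.626, 0.405] pointing down, gripper open.
Joint ranges: [-2.61, 2.61], [-0.41, 2.15], [-1.48, 1.57], [0, 2.5], [-1.57, 4.71], [0.05, 1.97], [-2.85, 2.85]. Speed limits (rad/s): [2.79, 2.79, 3.14, 3.14, 3.14, 3.14, 3.14].

## Interface

Orientations are given as a rotation vector (axis times angle).
In Python, from plant import bot gives the robot as it stands.
- The arm moves only by the tool send_rows, never from a script. Its argument "increments" is a list of rows, each a list of 7 numbers: the closure, from 0 (fully open) to 1 (shut), then the shift along the tool's x, y, z in cm, then the turn, a rotation vector about the tool's x, y, z in degrees. A call has 1 to 8 rows; each row is the pose to reach, as a shift and turn from the pose measured when the call began, along the tool's axes at that moment; what a row does not reach only later rows make up. A row lasts 1/12 s, in which the tool goes at most 41.7 mm and 7.16 degrees, less where a joint would pass 70% of its speed; a pose out of reach is approached as far as the arm can. A call with a gripper value outside its range is refused whole. The fingers move at their own pace and stop on an object; "force" is the grip in N (left out, the last holds). Time passes only in rows, so rows that repeat a pose let the fingers close. It gives the time, the measured TCP pose, the force and the opening at its end, in the units of the state.
- bot.get_obs(): the state, without advancing time (a new reading comes with each control period).
- bot.camera(name): name is "scene" or "side" or "wrist"; returns the picture (480x640x3 uint8, red, green, blue); there is no depth.
- bot.calibration(name): a dict with "mtx" (3x3 intrinsics, pixels), "rvec" (rotation vector, rad) and "tvec" (3), from world to camera coordinates, as OpenCV has them. Camera axes: x right, y down, z forward; pixel columns grow to the right and rows downward; lengths in m; the calibration is good to about 2 mm. A picture is of the moment at which its call begins: read the wrist's pose just before it. calibration takes no time and is no camera call; for the wrist camera it gives the pose at the moment of the call.
- bot.close_job(): hands the job in, once; it reports no verdict.
Trained networks look in the newest picture that a camera, given by its name, has taken for a name from the list of things; names that differ only in an ending like _2 or _b are one class to them, and where a whole thing is asked for, a point or a joint stands for the part that bears it (a point fixed in the world has none). Each returns a list of dicts, best first, with "p" (0 to 1); they miss things now and then, are a little off and sometimes report something else, mostly with a low value. They report only what shows in the picture. A call takes as long as a camera call.
- bot.boxes_of(camera, target): "box" ([left, top, width, height] in pixels, round what is visible of it).
The state is a dict: "t": time; "qpos": joint angles; "joint_velocities": joint speeds; "joint_torque": joint torques, N m; "ee_pos": TCP position; "orientation": TCP orientation; "force": force on the tool from outside, world axes, zero at the start; "moment": the same for the moment, N m; "opening": opening from 0.0 (shut) to 1.0 (fully open).
Only numpy, scipy, OpenCV 4.12 (cv2) and the standard library are available. Lean on these libraries where they do the work, as an engineer would, in place of code of your own. Each camera call takes 0.05 s, during which the arm holds its last target. There are 200 camera calls.

## Working session

There is one attempt and no reset: what is moved stays moved. The work goes in short steps, Python scripts to look and compute and a tool call to move; the robot and the scene stay as the last step left them, time stands still between calls to the robot, and variables do not carry over. Pictures are saved under pics/ and viewed, about 8 in all and at most 12, crops included, and the job is handed in when it is done.

Besides the shell and the picture viewer there is one more tool, called after "Call:" as name([rows], argument=value, ...), one row to a line, values as JSON. send_rows: Moves the arm, as the interface text tells. Its arguments: {"type":"object","properties":{"increments":{"type":"array","items":{"type":"array","items":{"type":"number"}}},"force":{"type":"number"}},"required":["increments"]}

```bash
ls; mkdir -p pics
cat > h.py <<'E'
import numpy as np, cv2
from plant import bot
from scipy.spatial.transform import Rotation as R
def cal(n):
    c=bot.calibration(n); return np.array(c['mtx'],float),R.from_rotvec(np.array(c['rvec']).ravel()).as_matrix(),np.array(c['tvec'],float).ravel()
def unproj(c,uv,z):
    K,M,t=c; uv=np.atleast_2d(uv); d=(np.linalg.inv(K)@np.c_[uv,np.ones(len(uv))].T).T@M
    o=-M.T@t; return o+d*((z-o[2])/d[:,2])[:,None]
def proj(c,P):
    K,M,t=c; p=(np.atleast_2d(P)@M.T+t)@K.T; return p[:,:2]/p[:,2:]
def shot(n,f):
    im=bot.camera(n); cv2.imwrite('pics/'+f,im[:,:,::-1]); return im
E
python3 - <<'E'
from h import *
a=shot('scene','a.png');b=shot('side','b.png')
cv2.imwrite('pics/ab.png',np.hstack([a,b])[:,:,::-1])
for n in('scene','side'):
    for t in('tray','bar','link','plate','relay','riser_edge','spare_relay','cleaner','plate_mark','slot_long'):
        print(n,t,[(np.round(d['box']).tolist(),round(d['p'],2)) for d in bot.boxes_of(n,t)[:2]])
    K,M,t=cal(n);print((-M.T@t).round(3),M[2].round(2))
o=bot.get_obs();print(o['t'],o['ee_pos'],R.from_rotvec(o['orientation']).as_matrix().round(2))
E
```

```text
pics
scene tray [([378.0, 168.0, 71.0, 62.0], 0.57)]
scene bar [([255.0, 215.0, 44.0, 17.0], 0.62)]
scene link [([228.0, 232.0, 25.0, 7.0], 0.83)]
scene plate [([153.0, 210.0, 153.0, 58.0], 0.77), ([434.0, 247.0, 26.0, 28.0], 0.54)]
scene relay [([155.0, 215.0, 35.0, 45.0], 0.97)]
scene riser_edge [([184.0, 198.0, 155.0, 94.0], 0.68)]
scene spare_relay [([386.0, 252.0, 38.0, 46.0], 0.89)]
scene cleaner [([226.0, 293.0, 30.0, 44.0], 0.96)]
scene plate_mark [([150.0, 208.0, 158.0, 56.0], 0.77)]
scene slot_long [([225.0, 228.0, 26.0, 17.0], 0.6), ([379.0, 163.0, 73.0, 71.0], 0.58)]
[ 1.271 -0.132  1.137] [-0.52  0.14 -0.84]
side tray [([190.0, 198.0, 79.0, 46.0], 0.73)]
side bar [([294.0, 249.0, 28.0, 35.0], 0.81)]
side link [([323.0, 283.0, 26.0, 25.0], 0.86)]
side plate [([282.0, 248.0, 137.0, 153.0], 0.94)]
side relay [([349.0, 297.0, 69.0, 83.0], 0.58)]
side riser_edge [([254.0, 231.0, 166.0, 164.0], 0.62), ([290.0, 249.0, 30.0, 33.0], 0.42)]
side spare_relay [([317.0, 191.0, 24.0, 45.0], 0.62)]
side cleaner [([415.0, 260.0, 34.0, 69.0], 0.76)]
side plate_mark [([278.0, 249.0, 141.0, 154.0], 0.79)]
side slot_long [([317.0, 194.0, 25.0, 41.0], 0.7), ([191.0, 198.0, 80.0, 45.0], 0.64)]
[ 0.334 -0.619  0.546] [ 0.34  0.77 -0.54]
1.1 [ 0.17327127 -0.62648149  0.4046586 ] [[ 0.    0.27 -0.96]
 [ 0.   -0.96 -0.27]
 [-1.   -0.   -0.  ]]
```

View pics/a.png

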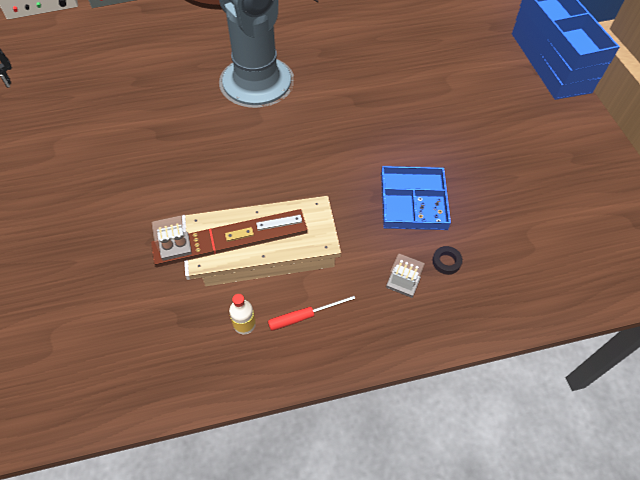

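View pics/b.png

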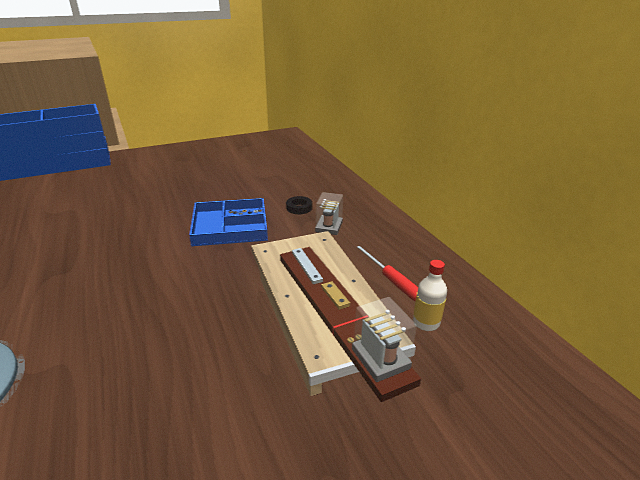

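Run:
```python
from h import *
c=cal('scene');s=cal('side')
P=lambda n,cc,uv,z:print(n,unproj(cc,uv,z).round(3).tolist())
P('bar sc',c,[(258,226),(300,219),(279,222.5)],.103)
P('bar sd',s,[(297,249),(318,282)],.103)
P('link sc',c,[(226,237),(252,231)],.103);P('link sd',s,[(327,286),(344,305)],.103)
P('tray corners',c,[(383,167),(446,167),(450,229),(384,227)],.03)
P('tray sd',s,[(191,206),(265,199),(267,237),(191,244)],.03)
P('edge',c,[(184,218),(187,275)],.08);P('edge sd',s,[(311,378),(414,348)],.08)
P('mark',c,[(210,229),(214,251)],.095)
P('plate tail',c,[(303,211),(307,230)],.095)
P('riser inner',c,[(329,198),(340,252)],.08)
for n in['wrist']:
    K,M,t=cal(n);o=bot.get_obs();T=R.from_rotvec(o['orientation']).as_matrix()
    print('cam in tool',T.T@(-M.T@t-o['ee_pos']),(T.T@M.T).round(2),K.round(0).tolist())
```

```text
bar sc [[0.575, -0.091, 0.103], [0.578, 0.004, 0.103], [0.577, -0.044, 0.103]]
bar sd [[0.574, 0.003, 0.103], [0.569, -0.101, 0.103]]
link sc [[0.588, -0.165, 0.103], [0.585, -0.106, 0.103]]
link sd [[0.578, -0.116, 0.103], [0.583, -0.168, 0.103]]
tray corners [[0.421, 0.255, 0.03], [0.458, 0.412, 0.03], [0.639, 0.354, 0.03], [0.598, 0.203, 0.03]]
tray sd [[0.443, 0.387, 0.03], [0.623, 0.352, 0.03], [0.57, 0.176, 0.03], [0.412, 0.213, 0.03]]
edge [[0.5, -0.251, 0.08], [0.649, -0.261, 0.08]]
edge sd [[0.49, -0.258, 0.08], [0.645, -0.267, 0.08]]
mark [[0.553, -0.196, 0.095], [0.612, -0.195, 0.095]]
plate tail [[0.553, 0.016, 0.095], [0.606, 0.013, 0.095]]
riser inner [[0.52, 0.086, 0.08], [0.669, 0.073, 0.08]]
cam in tool [ 0.03051189  0.00018874 -0.08040289] [[ 0.   -0.31  0.95]
 [ 1.   -0.   -0.  ]
 [ 0.    0.95  0.31]] [[355.0, 0.0, 319.0], [0.0, 355.0, 246.0], [0.0, 0.0, 1.0]]
```

Call:
send_rows([
  [0,0,-2.6,-3.2,0,0,0],
  [0,0,-5.2,-6.4,0,0,0],
  [0,0,-7.8,-9.6,0,0,0],
  [0,0,-10.4,-12.7,0,0,0],
  [0,0,-13,-15.9,0,0,0],
  [0,0,-15.6,-19.1,0,0,0],
  [0,0,-18.2,-22.3,0,0,0],
  [0,0,-20.8,-25.4,0,0,0],
])

```text
t: 1.77
ee_pos: [0.3636, -0.3564, 0.4051]
orientation: [2.077, 0.281, -2.076]
force: [1.3, -0.8, 0.1]
opening: 1.001
```

Call:
send_rows([
  [0,0,-2.6,-3.2,-7,0,0],
  [0,0,-5.2,-6.4,-14,0,0],
  [0,0,-7.8,-9.6,-21,0,0],
  [0,0,-10.4,-12.7,-28,0,0],
  [0,0,-13,-15.9,-35,0,0],
  [0,0,-15.6,-19.1,-42,0,0],
  [0,0,-18.2,-22.3,-49,0,0],
  [0,0,-20.8,-25.4,-56,0,0],
])

```text
t: 2.43
ee_pos: [0.5538, -0.0865, 0.4055]
orientation: [1.44, 1.04, -1.438]
force: [0.3, -0.4, -0.7]
opening: 1.004
```

```bash
cat >> h.py <<'E'
def go(p,yaw,o=None):
    """shift cm / turn deg (tool axes) to TCP p, tool x down, tool y at world angle yaw deg"""
    o=o or bot.get_obs(); T=R.from_rotvec(o['orientation']); a=np.radians(yaw)
    x=np.array([0,0,-1.]); y=np.array([np.cos(a),np.sin(a),0]); G=R.from_matrix(np.c_[x,y,np.cross(x,y)])
    Y=T.as_matrix()[:,1]
    print('t',round(o['t'],2),'at',o['ee_pos'].round(4),'yaw',np.degrees(np.arctan2(Y[1],Y[0])).round(2),'F',np.round(o['force'],1),'op',round(o['opening'],3),'q7',round(o['qpos'][6],2))
    print(' shift',(T.inv().apply(np.array(p)-o['ee_pos'])*100).round(2),'turn',np.degrees((T.inv()*G).as_rotvec()).round(2))
E
python3 -c "
from h import *
go([.577,-.05,.40],-2.3)"
```

```text
t 2.43 at [ 0.5538 -0.0865  0.4055] yaw -18.21 F [ 0.3 -0.4 -0.7] op 1.004 q7 -0.34
 shift [ 0.55  1.06 -4.19] turn [-15.91   0.05  -0.12]
```

Call:
send_rows([
  [0.5,0.3,0.5,-2.1,-7,0,0],
  [0.5,0.5,1.06,-4.2,-14,0,0],
  [0.5,0.55,1.06,-4.2,-15.9,0,0],
  [0.5,0.55,1.06,-4.2,-15.9,0,0],
  [0.5,0.55,1.06,-4.2,-15.9,0,0],
])

```text
t: 2.85
ee_pos: [0.5769, -0.0502, 0.3998]
orientation: [1.239, 1.187, -1.239]
force: [0.2, -0.4, -1.0]
opening: 0.501
```

Run:
```python
from h import *
go([.577,-.05,.40],-2.3)
c=cal('wrist');np.savez('w1.npz',K=c[0],M=c[1],t=c[2])
im=shot('wrist','w1.png')
for t in('bar','link','plate','relay'):print(t,[(np.round(d['box']).tolist(),round(d['p'],2)) for d in bot.boxes_of('wrist',t)[:2]])
```

```text
t 2.85 at [ 0.5769 -0.0502  0.3998] yaw -2.38 F [ 0.2 -0.4 -1. ] op 0.501 q7 -0.16
 shift [-0.02  0.01 -0.02] turn [-0.08  0.09 -0.08]
bar [([272.0, 147.0, 94.0, 284.0], 0.68)]
link [([313.0, 296.0, 32.0, 64.0], 0.78)]
plate [([273.0, 148.0, 90.0, 284.0], 0.88)]
relay [([306.0, 424.0, 40.0, 8.0], 0.57)]
```

View pics/w1.png

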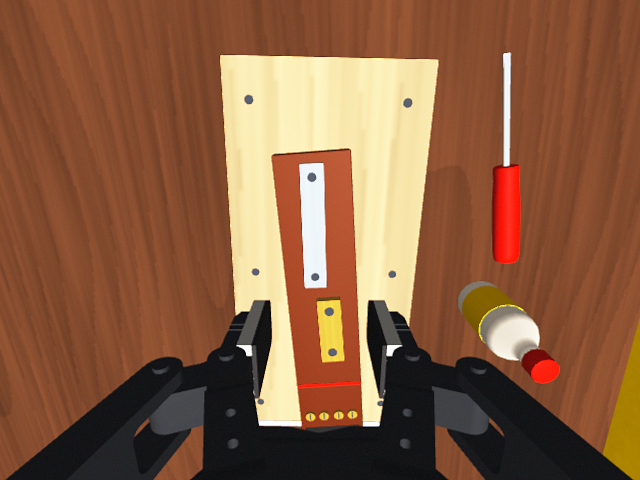

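Run:
```python
from h import *
im=cv2.imread('pics/w1.png');c=cal('wrist')
def rect(mask,z,n):
    k,l,st,ce=cv2.connectedComponentsWithStats(mask.astype(np.uint8))
    i=1+np.argmax(st[1:,4]);cn=max(cv2.findContours((l==i).astype(np.uint8),cv2.RETR_EXTERNAL,cv2.CHAIN_APPROX_NONE)[0],key=len)[:,0].astype(float)
    P=unproj(c,cn,z)[:,:2]; r=cv2.minAreaRect((P*1000).astype(np.float32)); b=cv2.boxPoints(r)
    e=[b[1]-b[0],b[2]-b[1]];e=max(e,key=np.linalg.norm);print(n,np.round(r[0],1),np.round(r[1],1),'ang',np.degrees(np.arctan2(e[1],e[0])).round(1)%180)
h=cv2.cvtColor(im,cv2.COLOR_BGR2HSV).astype(int);H,S,V=h[...,0],h[...,1],h[...,2]
roi=np.zeros(H.shape,bool);roi[158:295,290:340]=1
rect(roi&(S<60)&(V>120),.103,'bar')
roi[:]=0;roi[294:366,312:352]=1
rect(roi&(H>18)&(H<32)&(V>110),.103,'link')
roi[:]=0;roi[378:392,290:366]=1
rect(roi&((H<6)|(H>175))&(V>200),.095,'mark')
P=lambda n,uv,z:print(n,(unproj(c,uv,z)[:,:2]*1000).round(1).tolist())
P('tail',[(273,156),(350,150)],.095);P('riser in',[(221,55),(438,60)],.08);P('edge',[(258,425),(382,425)],.08);P('mark',[(297,386),(361,383)],.095)
```

```text
bar [573.8 -44.5] [99.9 18.3] ang 89.0
link [ 583.8 -136.3] [20.  59.9] ang 92.3
mark [ 580.7 -197.8] [58.1  4.2] ang 1.5
tail [[546.1, 11.0], [604.0, 12.8]]
riser in [[512.5, 83.0], [670.7, 72.8]]
edge [[506.1, -257.1], [633.5, -263.1]]
mark [[550.9, -198.2], [610.6, -197.6]]
```

Call:
send_rows([
  [0.55,2.5,-0.33,-0.56,-1.4,0,0],
  [0.55,5,-0.33,-0.56,-1.4,0,0],
  [0.55,7.5,-0.33,-0.56,-1.4,0,0],
  [0.55,9.5,-0.33,-0.56,-1.4,0,0],
  [0.55,11,-0.33,-0.56,-1.4,0,0],
  [0.55,12.2,-0.33,-0.56,-1.4,0,0],
  [0.55,12.8,-0.33,-0.56,-1.4,0,0],
  [0.55,12.8,-0.33,-0.56,-1.4,0,0],
])

```text
t: 3.77
ee_pos: [0.5733, -0.046, 0.2708]
orientation: [1.222, 1.199, -1.224]
force: [-0.2, 0.2, -0.6]
opening: 0.45
```

```bash
python3 -c "
from h import *
go([.5738,-.0445,.2705],-1)"
```

```text
t 3.77 at [ 0.5733 -0.046   0.2708] yaw -1.09 F [-0.2  0.2 -0.6] op 0.45 q7 -0.22
 shift [ 0.03  0.05 -0.15] turn [-0.09  0.1   0.04]
```

Call:
send_rows([
  [0.65,0,0.05,-0.15,0,0,0],
  [0.75,0,0.05,-0.15,0,0,0],
  [0.85,0,0.05,-0.15,0,0,0],
  [0.95,0,0.05,-0.15,0,0,0],
  [0.95,0,0.05,-0.15,0,0,0],
  [0.95,0,0.05,-0.15,0,0,0],
], force=40)

```text
t: 4.27
ee_pos: [0.5745, -0.0443, 0.2721]
orientation: [1.223, 1.197, -1.223]
force: [-0.5, 0.2, 4.5]
opening: 0.192
```

Call:
send_rows([
  [0.95,-0.5,0,0,0,0,0],
  [0.95,-1.5,0,0,0,0,0],
  [0.95,-3,0,0,0,0,0],
  [0.95,-4.5,0,0,0,0,0],
  [0.95,-6,0,0,0,0,0],
  [0.95,-8,0,0,0,0,0],
  [0.95,-10,0,0,0,0,0],
  [0.95,-10,0,0,0,0,0],
])

```text
t: 4.93
ee_pos: [0.5759, -0.0439, 0.3771]
orientation: [1.226, 1.191, -1.217]
force: [0.3, 0.2, 0.2]
opening: 0.192
```

Run:
```python
from h import *
# tray estimate from scene corners (top outer rim)
c=cal('scene');s=cal('side')
im=cv2.imread('pics/a.png');h=cv2.cvtColor(im,cv2.COLOR_BGR2HSV).astype(int)
m=np.zeros(im.shape[:2],np.uint8);m[160:235,370:460]=1
m&=((h[...,0]>100)&(h[...,0]<125)&(h[...,1]>120)&(h[...,2]>60)).astype(np.uint8)
pts=np.argwhere(m)[:,::-1].astype(float)
r=cv2.minAreaRect((unproj(c,pts,.03)[:,:2]*1000).astype(np.float32));print(r)
# long slot / short slot with fitted tray: silhouette fit
from scipy.optimize import least_squares
def sil(p,cam):
    a=p[2];Rm=np.array([[np.cos(a),-np.sin(a)],[np.sin(a),np.cos(a)]])
    b=np.array([[i*.086,j*.079] for i in(-1,1) for j in(-1,1)])@Rm.T+p[:2]
    P=np.vstack([np.c_[b,[0]*4],np.c_[b,[.03]*4]]);q=proj(cam,P).astype(np.float32)
    return cv2.convexHull(q)
imb=cv2.imread('pics/b.png');hb=cv2.cvtColor(imb,cv2.COLOR_BGR2HSV).astype(int)
mb=np.zeros(im.shape[:2],np.uint8);mb[190:250,180:280]=1
mb&=((hb[...,0]>100)&(hb[...,0]<125)&(hb[...,1]>120)&(hb[...,2]>40)).astype(np.uint8)
H=[(cv2.convexHull(np.argwhere(x)[:,::-1].astype(np.float32)),cam) for x,cam in((m,c),(mb,s))]
def res(p):
    out=[]
    for hu,cam in H:
        q=sil(p,cam)
        for th in np.linspace(0,2*np.pi,24,endpoint=False):
            d=np.array([np.cos(th),np.sin(th)]);out.append((q[:,0]@d).max()-(hu[:,0]@d).max())
    return out
f=least_squares(res,[.53,.3,-.25],diff_step=1e-3);print(f.x,np.degrees(f.x[2]),np.abs(f.fun).max(),f.cost)
x,y,a=f.x;Rm=np.array([[np.cos(a),-np.sin(a)],[np.sin(a),np.cos(a)]])
print('long',Rm@[-.049,0]+[x,y],'short',Rm@[.035,-.04]+[x,y])
L=Rm@[-.049,0]+[x,y]
go([*L,.36],np.degrees(a))
```

```text
((528.2434692382812, 303.468017578125), (160.3340301513672, 190.67160034179688), 74.96407318115234)
[ 0.51817617  0.30810007 -0.26078976] -14.942152409121855 1.5378493059076845 17.55792960752831
long [0.47083302 0.32073441] short [0.54167895 0.26042807]
t 4.93 at [ 0.5759 -0.0439  0.3771] yaw -1.09 F [0.3 0.2 0.2] op 0.192 q7 -0.16
 shift [  1.5  -11.21 -36.26] turn [13.85  0.08 -0.61]
```

Call:
send_rows([
  [0.95,0,-0.5,-1.5,0,0,0],
  [0.95,0,-1.2,-4,0,0,0],
  [0.95,0,-2,-6.5,0,0,0],
  [0.95,0,-2.8,-9,0,0,0],
  [0.95,0,-3.6,-11.7,0,0,0],
  [0.95,0,-4.4,-14.4,0,0,0],
  [0.95,0,-5.3,-17.1,0,0,0],
  [0.95,0,-6.1,-19.8,0,0,0],
])

```text
t: 5.6
ee_pos: [0.5165, 0.1574, 0.3745]
orientation: [1.223, 1.193, -1.218]
force: [0.6, 0.3, -0.6]
opening: 0.192
```

Call:
send_rows([
  [0.95,0,-0.8,-2.7,2,0,0],
  [0.95,0,-1.6,-5.4,4,0,0],
  [0.95,0,-2.4,-8.1,6,0,0],
  [0.95,0,-3.2,-10.5,8,0,0],
  [0.95,0,-4,-12.7,10,0,0],
  [0.95,0,-4.6,-14.5,12,0,0],
  [0.95,0,-5,-15.6,13.8,0,0],
  [0.95,0,-5,-15.6,13.8,0,0],
])

```text
t: 6.27
ee_pos: [0.4655, 0.3185, 0.3727]
orientation: [1.393, 1.076, -1.389]
force: [0.1, 0.2, -1.5]
opening: 0.192
```

Run:
```python
from h import *
go([.4708,.3207,.37],-14.9)
shot('wrist','w2.png');c=cal('wrist');np.savez('w2.npz',K=c[0],M=c[1],t=c[2])
```

```text
t 6.27 at [0.4655 0.3185 0.3727] yaw -14.4 F [ 0.1  0.2 -1.5] op 0.192 q7 -1.11
 shift [ 0.28  0.46 -0.35] turn [ 0.5   0.02 -0.24]
```

View pics/w2.png

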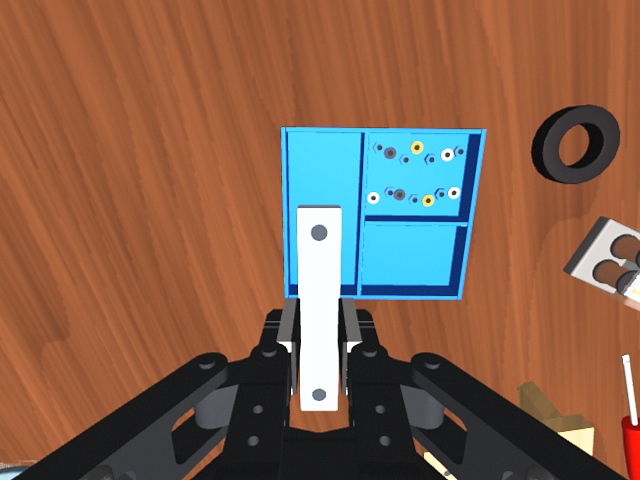

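Run:
```python
from h import *
d=np.load('w2.npz');c=(d['K'],d['M'],d['t'])
P=unproj(c,[(282,127.5),(486,129.5),(462,299.5),(286,297.5)],.03)[:,:2]  # (-x,+y),(+x,+y),(+x,-y),(-x,-y)
print(P.round(4).tolist());L=np.array([[-.086,.079],[.086,.079],[.086,-.079],[-.086,-.079]])
m=P.mean(0);H=(P-m).T@L;a=np.arctan2(H[1,0]-H[0,1],H[0,0]+H[1,1]);Rm=np.array([[np.cos(a),-np.sin(a)],[np.sin(a),np.cos(a)]])
print('tray',m,np.degrees(a),'res mm',((P-m-L@Rm.T)*1e3).round(1).tolist())
print('long',Rm@[-.049,0]+m,'short',Rm@[.035,-.04]+m)
B=unproj(c,[(297,207),(341,207),(337,411),(301,411)],.20)[:,:2];print('bar',B.round(4).tolist())
e=(B[0]+B[1]-B[2]-B[3])/2;print(np.degrees(np.arctan2(e[1],e[0])),np.linalg.norm(e),B.mean(0))
go([*(Rm@[-.049,0]+m),.37],np.degrees(a))
```

```text
[[0.4598, 0.402], [0.6244, 0.3575], [0.5845, 0.2051], [0.4192, 0.2508]]
tray [0.5219814  0.30384662] -15.082851658273434 res mm [[0.3, -0.5], [-1.2, -0.2], [0.1, -0.1], [0.8, 0.9]]
long [0.47466942 0.31659718] short [0.54536705 0.25611705]
bar [[0.472, 0.3665], [0.4893, 0.362], [0.4634, 0.2623], [0.4461, 0.2669]]
75.43176910958204 0.10296178934358818 [0.46770951 0.31445793]
t 6.32 at [0.4668 0.3164 0.3727] yaw -14.48 F [ 0.4  0.6 -0.5] op 0.187 q7 -1.11
 shift [ 0.27  0.76 -0.22] turn [ 0.6   0.12 -0.31]
```

Call:
send_rows([
  [0.95,1,0.4,-0.3,0.6,0,-0.3],
  [0.95,3,0.75,-0.3,0.6,0,-0.3],
  [0.95,5.5,0.75,-0.3,0.6,0,-0.3],
  [0.95,8,0.75,-0.3,0.6,0,-0.3],
  [0.95,10.5,0.75,-0.3,0.6,0,-0.3],
  [0.95,12.5,0.75,-0.3,0.6,0,-0.3],
  [0.95,13.5,0.75,-0.3,0.6,0,-0.3],
  [0.95,13.5,0.75,-0.3,0.6,0,-0.3],
])

```text
t: 6.98
ee_pos: [0.4748, 0.3144, 0.2339]
orientation: [1.393, 1.071, -1.41]
force: [0.1, -0.9, -1.5]
opening: 0.188
```

```bash
python3 -c "
from h import *
go([.4747,.3166,.186],-15.1)"
```

```text
t 6.98 at [0.4748 0.3144 0.2339] yaw -15.19 F [ 0.1 -0.9 -1.5] op 0.188 q7 -1.22
 shift [ 4.79 -0.04 -0.25] turn [-0.09  0.46  0.26]
```

Call:
send_rows([
  [0.95,1.5,0,-0.2,0,0.4,0.2],
  [0.95,3,0,-0.2,0,0.4,0.2],
  [0.95,4,0,-0.2,0,0.4,0.2],
  [0.95,4.6,0,-0.2,0,0.4,0.2],
  [0.95,4.8,0,-0.2,0,0.4,0.2],
  [0.95,5,0,-0.2,0,0.4,0.2],
  [0.95,5,0,-0.2,0,0.4,0.2],
])

```text
t: 7.57
ee_pos: [0.4751, 0.3162, 0.1841]
orientation: [1.401, 1.072, -1.403]
force: [-0.5, 0.4, -1.5]
opening: 0.189
```

Call:
send_rows([
  [0.95,0.1,0,0,0,0,0],
  [0.95,0.2,0,0,0,0,0],
  [0.95,0.3,0,0,0,0,0],
  [0.95,0.3,0,0,0,0,0],
])

```text
t: 7.9
ee_pos: [0.4752, 0.3162, 0.1813]
orientation: [1.401, 1.072, -1.402]
force: [-0.2, -1.3, -1.4]
opening: 0.189
```

```bash
python3 -c "
from h import *
go([.4747,.3166,.181],-15.1)"
```

```text
t 7.9 at [0.4752 0.3162 0.1813] yaw -15.19 F [-0.2 -1.3 -1.4] op 0.189 q7 -1.27
 shift [ 0.03 -0.06 -0.03] turn [-0.09  0.03  0.02]
```

Call:
send_rows([
  [0.95,0.1,0,0,0,0,0],
  [0.95,0.1,0,0,0,0,0],
])

```text
t: 8.07
ee_pos: [0.4752, 0.3164, 0.1811]
orientation: [1.401, 1.071, -1.402]
force: [-1.9, -1.6, 4.2]
opening: 0.193
```

Call:
send_rows([
  [0.95,0.1,0,0,0,0,0],
  [0.95,0.1,0,0,0,0,0],
])

```text
t: 8.23
ee_pos: [0.4752, 0.3165, 0.1811]
orientation: [1.4, 1.07, -1.403]
force: [-1.9, -2.4, 5.2]
opening: 0.192
```

Call:
send_rows([
  [0.95,0.1,0,0,0,0,0],
  [0.95,0.1,0,0,0,0,0],
])

```text
t: 8.4
ee_pos: [0.4751, 0.3167, 0.1811]
orientation: [1.4, 1.07, -1.403]
force: [-2.5, -2.1, 6.3]
opening: 0.187
```

Call:
send_rows([
  [0.78,0,0,0,0,0,0],
  [0.7,0,0,0,0,0,0],
  [0.7,0,0,0,0,0,0],
  [0.7,0,0,0,0,0,0],
  [0.7,-1,0,0,0,0,0],
  [0.7,-3,0,0,0,0,0],
  [0.7,-6,0,0,0,0,0],
  [0.7,-9,0,0,0,0,0],
])

```text
t: 9.07
ee_pos: [0.4746, 0.3166, 0.2716]
orientation: [1.397, 1.07, -1.405]
force: [0.2, 0.0, -0.2]
opening: 0.3
```

Call:
send_rows([
  [0.6,-4,0,0,0,0,0],
  [0.6,-8,0,0,0,0,0],
  [0.6,-11,0,0,0,0,0],
  [0.6,-12,0,0,0,0,0],
  [0.6,-12,0,0,0,0,0],
])

```text
t: 9.48
ee_pos: [0.4756, 0.3183, 0.3963]
orientation: [1.404, 1.069, -1.397]
force: [0.3, 0.7, -0.5]
opening: 0.401
```

Run:
```python
from h import *
go([.5838,-.1363,.39],2.3)
c=cal('wrist');im=shot('wrist','w3.png')
h=cv2.cvtColor(im,cv2.COLOR_RGB2HSV).astype(int)
m=((h[...,1]<60)&(h[...,2]>150)).astype(np.uint8);m[:,420:]=0;m[:100]=0
k,l,st,ce=cv2.connectedComponentsWithStats(m)
i=1+np.argmax(st[1:,4]);p=np.argwhere(l==i)[:,::-1].astype(float)
r=cv2.minAreaRect((unproj(c,p,.012)[:,:2]*1000).astype(np.float32));print(r,st[i])
cv2.imwrite('pics/w3c.png',cv2.cvtColor(im[100:400,200:500],cv2.COLOR_RGB2BGR))
```

```text
t 9.48 at [0.4756 0.3183 0.3963] yaw -15.16 F [ 0.3  0.7 -0.5] op 0.401 q7 -1.11
 shift [ 0.68 22.33 41.05] turn [-17.46  -0.04  -0.3 ]
((475.9088439941406, 317.3316650390625), (99.75554656982422, 18.188541412353516), 75.09893035888672) [ 308  164   19   97 1704]
```

Call:
send_rows([
  [0.5,0,1.5,2.8,0,0,0],
  [0.5,0,3.2,6,0,0,0],
  [0.5,0,5,9.2,0,0,0],
  [0.5,0,6.8,12.4,0,0,0],
  [0.5,0,8.6,15.7,0,0,0],
  [0.5,0,10.4,19,0,0,0],
  [0.5,0,12.2,22.3,0,0,0],
  [0.5,0,13.9,25.6,0,0,0],
])

```text
t: 10.2
ee_pos: [0.5412, 0.0316, 0.3912]
orientation: [1.397, 1.072, -1.406]
force: [0.7, -0.4, 0.2]
opening: 0.503
```

Call:
send_rows([
  [0.5,0,1.8,3.3,-3,0,0],
  [0.5,0,3.6,6.6,-6,0,0],
  [0.5,0,5.4,9.9,-9,0,0],
  [0.5,0,7,12.8,-12,0,0],
  [0.5,0,8,14.7,-15,0,0],
  [0.5,0,8.4,15.4,-17.4,0,0],
  [0.5,0,8.4,15.4,-17.4,0,0],
  [0.5,0,8.4,15.4,-17.4,0,0],
])

```text
t: 10.87
ee_pos: [0.5811, -0.1393, 0.3887]
orientation: [1.177, 1.233, -1.189]
force: [0.5, 0.6, -0.4]
opening: 0.501
```

```bash
cat >> h.py <<'E'
def rect(c,m,z,n):
    k,l,st,ce=cv2.connectedComponentsWithStats(m.astype(np.uint8)); i=1+np.argmax(st[1:,4])
    p=np.argwhere(l==i)[:,::-1].astype(float); r=cv2.minAreaRect((unproj(c,p,z)[:,:2]*1000).astype(np.float32)); b=cv2.boxPoints(r)
    e=max(b[1]-b[0],b[2]-b[1],key=np.linalg.norm); print(n,np.round(r[0],1),np.round(r[1],1),'ang',(np.degrees(np.arctan2(e[1],e[0]))%180).round(2),st[i][:4])
    return np.array(r[0])/1000
E
python3 - <<'E'
from h import *
go([.5838,-.1363,.272],2.3)
c=cal('wrist');im=shot('wrist','w4.png');h=cv2.cvtColor(im,cv2.COLOR_RGB2HSV).astype(int);H,S,V=h[...,0],h[...,1],h[...,2]
m=(H>18)&(H<32)&(V>110)&(S>150);m[:,:260]=0;m[:,380:]=0
rect(c,m,.103,'link')
E
```

```text
t 10.87 at [ 0.5811 -0.1393  0.3887] yaw 2.09 F [ 0.5  0.6 -0.4] op 0.501 q7 0.07
 shift [11.67  0.39 -0.3 ] turn [-0.21  0.03  0.53]
link [ 584.3 -135.3] [19.9 59.3] ang 92.08 [313 197  28  77]
```

Call:
send_rows([
  [0.55,2,0.37,-0.33,0,0,0.5],
  [0.55,4.5,0.37,-0.33,0,0,0.5],
  [0.55,7,0.37,-0.33,0,0,0.5],
  [0.55,9,0.37,-0.33,0,0,0.5],
  [0.55,10.5,0.37,-0.33,0,0,0.5],
  [0.55,11.3,0.37,-0.33,0,0,0.5],
  [0.55,11.7,0.37,-0.33,0,0,0.5],
  [0.55,11.7,0.37,-0.33,0,0,0.5],
])

```text
t: 11.58
ee_pos: [0.5835, -0.1331, 0.2715]
orientation: [1.179, 1.229, -1.18]
force: [-0.4, 0.2, -0.1]
opening: 0.45
```

```bash
python3 -c "
from h import *
go([.584,-.136,.2708],2.2)"
```

```text
t 11.58 at [ 0.5835 -0.1331  0.2715] yaw 2.33 F [-0.4  0.2 -0.1] op 0.45 q7 -0.0
 shift [0.07 0.03 0.29] turn [ 0.13 -0.03  0.07]
```

Call:
send_rows([
  [0.65,0,0.03,0.29,0,0,0],
  [0.75,0,0.03,0.29,0,0,0],
  [0.85,0,0.03,0.29,0,0,0],
  [0.95,0,0.03,0.29,0,0,0],
  [0.95,0,0.03,0.29,0,0,0],
  [0.95,0,0.03,0.29,0,0,0],
], force=40)

```text
t: 12.08
ee_pos: [0.5847, -0.1362, 0.2729]
orientation: [1.18, 1.227, -1.179]
force: [-0.1, -1.3, 5.7]
opening: 0.211
```

Call:
send_rows([
  [0.95,-0.5,0,0,0,0,0],
  [0.95,-1.5,0,0,0,0,0],
  [0.95,-3,0,0,0,0,0],
  [0.95,-4.5,0,0,0,0,0],
  [0.95,-6.5,0,0,0,0,0],
  [0.95,-8.5,0,0,0,0,0],
  [0.95,-10.5,0,0,0,0,0],
  [0.95,-10.5,0,0,0,0,0],
])

```text
t: 12.75
ee_pos: [0.5861, -0.136, 0.3831]
orientation: [1.182, 1.219, -1.173]
force: [0.5, -0.2, 0.8]
opening: 0.212
```

```bash
python3 -c "
from h import *
go([.5454,.2561,.378],74.9)"
```

```text
t 12.75 at [ 0.5861 -0.136   0.3831] yaw 2.32 F [ 0.5 -0.2  0.8] op 0.212 q7 0.06
 shift [  0.38  -2.49 -39.35] turn [-72.58   0.48  -0.38]
```

Call:
send_rows([
  [0.95,0,-0.1,-1.5,0,0,0],
  [0.95,0,-0.3,-4,0,0,0],
  [0.95,0,-0.5,-6.5,0,0,0],
  [0.95,0,-0.6,-9,0,0,0],
  [0.95,0,-0.8,-11.7,0,0,0],
  [0.95,0,-1,-14.4,0,0,0],
  [0.95,0,-1.1,-17,0,0,0],
  [0.95,0,-1.3,-19.7,0,0,0],
])

```text
t: 13.42
ee_pos: [0.5637, 0.0626, 0.381]
orientation: [1.18, 1.222, -1.175]
force: [-0.2, -0.0, -0.1]
opening: 0.213
```

Call:
send_rows([
  [0.95,0,-0.1,-2.6,-5,0,0],
  [0.95,0,-0.3,-5.2,-11,0,0],
  [0.95,0,-0.5,-7.8,-17.5,0,0],
  [0.95,0,-0.6,-10.4,-24,0,0],
  [0.95,0,-0.8,-13,-30.5,0,0],
  [0.95,0,-1,-15.6,-37,0,0],
  [0.95,0,-1.2,-18,-43.5,0,0],
  [0.95,0,-1.2,-19.6,-50,0,0],
])

```text
t: 14.08
ee_pos: [0.5406, 0.262, 0.3792]
orientation: [0.506, 1.507, -0.505]
force: [0.2, 0.4, -0.9]
opening: 0.21
```

```bash
python3 -c "
from h import *
go([.5454,.2561,.35],74.9)"
```

```text
t 14.08 at [0.5406 0.262  0.3792] yaw 52.99 F [ 0.2  0.4 -0.9] op 0.21 q7 0.15
 shift [ 2.93 -0.18  0.73] turn [-21.91   0.2   -0.05]
```

Call:
send_rows([
  [0.95,0.5,-0.2,0.6,-6,0,0],
  [0.95,1,-0.2,0.7,-12,0,0],
  [0.95,2,-0.2,0.7,-18,0,0],
  [0.95,2.9,-0.2,0.7,-22,0,0],
  [0.95,2.9,-0.2,0.7,-22,0,0],
  [0.95,2.9,-0.2,0.7,-22,0,0],
])

```text
t: 14.58
ee_pos: [0.5437, 0.2564, 0.3486]
orientation: [0.205, 1.561, -0.208]
force: [-0.4, 0.4, -1.4]
opening: 0.207
```

Run:
```python
from h import *
shot('wrist','w5.png');c=cal('wrist')
go([.5454,.2561,.19],74.9)
q=lambda x,y,z:0
a=np.radians(-15.08);Rm=np.array([[np.cos(a),-np.sin(a)],[np.sin(a),np.cos(a)]])
L=np.array([[.082,-.075],[-.012,-.075],[-.012,-.005],[.082,-.005]])@Rm.T+[.522,.3038]
print(proj(c,np.c_[L,[.03]*4]).round(0).tolist())
im=cv2.imread('pics/w5.png')
for p in proj(c,np.c_[L,[.03]*4]): cv2.circle(im,tuple(int(round(v)) for v in p),2,(0,0,255),-1)
cv2.imwrite('pics/w5.png',im)
```

```text
t 14.63 at [0.5442 0.2566 0.3495] yaw 74.94 F [ 0.7  0.8 -1.1] op 0.213 q7 0.49
 shift [ 1.595e+01 -1.000e-02  1.000e-01] turn [0.04 0.11 0.03]
[[279.0, 281.0], [275.0, 173.0], [362.0, 173.0], [358.0, 280.0]]
```

View pics/w5.png

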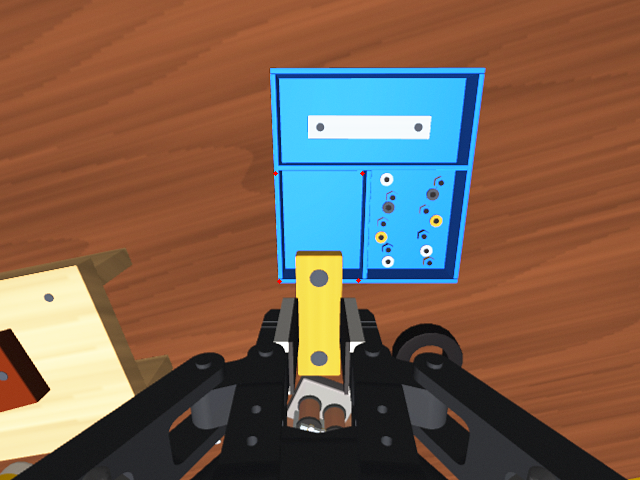

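Call:
send_rows([
  [0.95,1.5,0.1,0.1,0,0,0],
  [0.95,4,0.15,0.1,0,0,0],
  [0.95,6.5,0.15,0.1,0,0,0],
  [0.95,9,0.15,0.1,0,0,0],
  [0.95,11.5,0.15,0.1,0,0,0],
  [0.95,13.5,0.15,0.1,0,0,0],
  [0.95,15,0.15,0.1,0,0,0],
  [0.95,15,0.15,0.1,0,0,0],
])

```text
t: 15.3
ee_pos: [0.5441, 0.2566, 0.1955]
orientation: [0.203, 1.565, -0.21]
force: [-0.3, -0.3, -1.9]
opening: 0.211
```

```bash
python3 -c "
from h import *
go([.5458,.2576,.185],74.9)"
```

```text
t 15.3 at [0.5441 0.2566 0.1955] yaw 74.92 F [-0.3 -0.3 -1.9] op 0.211 q7 0.37
 shift [1.05 0.15 0.14] turn [ 0.02 -0.2   0.29]
```

Call:
send_rows([
  [0.95,0.5,0.15,0.1,0,-0.2,0.3],
  [0.95,1,0.15,0.1,0,-0.2,0.3],
  [0.95,1.1,0.15,0.1,0,-0.2,0.3],
  [0.95,1.1,0.15,0.1,0,-0.2,0.3],
])

```text
t: 15.63
ee_pos: [0.5457, 0.2579, 0.185]
orientation: [0.207, 1.56, -0.206]
force: [-0.6, -0.4, -1.3]
opening: 0.211
```

Call:
send_rows([
  [0.95,0.15,0,0,0,0,0],
  [0.95,0.15,0,0,0,0,0],
])

```text
t: 15.8
ee_pos: [0.5461, 0.2581, 0.1843]
orientation: [0.208, 1.558, -0.206]
force: [0.2, 0.4, -0.9]
opening: 0.214
```

Call:
send_rows([
  [0.95,0.1,0,0,0,0,0],
  [0.95,0.1,0,0,0,0,0],
])

```text
t: 15.97
ee_pos: [0.5464, 0.2582, 0.1837]
orientation: [0.208, 1.558, -0.205]
force: [-0.7, -0.3, -0.4]
opening: 0.211
```

Call:
send_rows([
  [0.95,0.1,0,0,0,0,0],
  [0.95,0.1,0,0,0,0,0],
])

```text
t: 16.13
ee_pos: [0.5464, 0.2582, 0.1828]
orientation: [0.209, 1.557, -0.205]
force: [0.4, 0.4, -1.9]
opening: 0.21
```

Call:
send_rows([
  [0.95,0.1,0,0,0,0,0],
  [0.95,0.1,0,0,0,0,0],
])

```text
t: 16.3
ee_pos: [0.5466, 0.2583, 0.182]
orientation: [0.209, 1.557, -0.205]
force: [0.9, -1.0, 0.6]
opening: 0.214
```

Call:
send_rows([
  [0.95,0.1,0,0,0,0,0],
  [0.95,0.1,0,0,0,0,0],
])

```text
t: 16.47
ee_pos: [0.5466, 0.2585, 0.1819]
orientation: [0.208, 1.557, -0.206]
force: [-2.3, -1.5, 6.0]
opening: 0.213
```

Call:
send_rows([
  [0.95,0.05,0,0,0,0,0],
  [0.95,0.05,0,0,0,0,0],
])

```text
t: 16.63
ee_pos: [0.5466, 0.2585, 0.1819]
orientation: [0.207, 1.557, -0.207]
force: [-1.2, -1.4, 4.0]
opening: 0.213
```

Call:
send_rows([
  [0.78,0,0,0,0,0,0],
  [0.7,0,0,0,0,0,0],
  [0.7,0,0,0,0,0,0],
  [0.7,0,0,0,0,0,0],
  [0.7,-1,0,0,0,0,0],
  [0.7,-3,0,0,0,0,0],
  [0.7,-6,0,0,0,0,0],
  [0.7,-9,0,0,0,0,0],
])

```text
t: 17.3
ee_pos: [0.5457, 0.2583, 0.2725]
orientation: [0.207, 1.559, -0.207]
force: [1.2, 0.4, 0.3]
opening: 0.3
```

Call:
send_rows([
  [0.5,-4,0,0,0,0,0],
  [0.5,-8,0,0,0,0,0],
  [0.5,-12,0,0,0,0,0],
  [0.5,-14,0,0,0,0,0],
  [0.5,-14,0,0,0,0,0],
])

```text
t: 17.72
ee_pos: [0.5465, 0.2605, 0.4202]
orientation: [0.211, 1.548, -0.201]
force: [1.5, 0.2, 0.7]
opening: 0.501
```

Run:
```python
from h import *
go([.575,-.10,.42],0.5)
c=cal('wrist');im=shot('wrist','w6.png');h=cv2.cvtColor(im,cv2.COLOR_RGB2HSV).astype(int);H,S,V=h[...,0],h[...,1],h[...,2]
m=(H>18)&(H<32)&(V>110)&(S>150);m[:140]=0;m[330:]=0;m[:,:270]=0;m[:,354:]=0
rect(c,m,.012,'link')
m=(S<60)&(V>150);m[:100]=0;m[300:]=0;m[:,:250]=0;m[:,480:]=0
rect(c,m,.012,'bar')
```

```text
t 17.72 at [0.5465 0.2605 0.4202] yaw 74.94 F [1.5 0.2 0.7] op 0.501 q7 0.53
 shift [ -0.11 -34.07  12.13] turn [74.43  0.28 -0.84]
link [547.1 258.8] [17.6 57.9] ang 164.76 [306 176  17  54]
bar [475.5 316.9] [99.6 17. ] ang 74.83 [301 111 101  19]
```

Call:
send_rows([
  [0.2,0,-3,1.1,0,0,0],
  [0,0,-6,2.2,0,0,0],
  [0,0,-9,3.3,0,0,0],
  [0,0,-12,4.4,0,0,0],
  [0,0,-15,5.5,0,0,0],
  [0,0,-18,6.5,0,0,0],
  [0,0,-21,7.5,0,0,0],
  [0,0,-24,8.6,0,0,0],
])

```text
t: 18.43
ee_pos: [0.5655, 0.0038, 0.4147]
orientation: [0.209, 1.556, -0.204]
force: [0.2, -0.3, 0.5]
opening: 1.002
```

Call:
send_rows([
  [0,0,-3,1.1,7,0,0],
  [0,0,-6,2.2,14,0,0],
  [0,0,-8,3,21,0,0],
  [0,0,-9.5,3.4,28,0,0],
  [0,0,-10,3.5,35,0,0],
  [0,0,-10,3.5,42,0,0],
  [0,0,-10,3.5,49,0,0],
  [0,0,-10,3.5,54,0,0],
])

```text
t: 19.1
ee_pos: [0.5724, -0.1023, 0.4125]
orientation: [0.944, 1.358, -0.938]
force: [0.0, -0.3, 0.4]
opening: 1.0
```

Call:
send_rows([
  [0,0,0,0,7,0,0],
  [0,0,0,0,14,0,0],
  [0,0,0,0,20,0,0],
  [0,0,0,0,20,0,0],
  [0,0,0,0,20,0,0],
])

```text
t: 19.52
ee_pos: [0.5718, -0.1022, 0.411]
orientation: [1.201, 1.219, -1.198]
force: [-0.6, 0.3, -1.0]
opening: 1.001
```

Run:
```python
from h import *
c=cal('wrist');np.savez('w7.npz',K=c[0],M=c[1],t=c[2]);shot('wrist','w7.png')
go([.575,-.10,.42],0.5)
```

```text
t 19.57 at [ 0.572  -0.1022  0.4113] yaw 0.75 F [ 0.6 -0.1  0.2] op 0.998 q7 -0.02
 shift [-0.86  0.31 -0.22] turn [ 0.25 -0.2   0.01]
```

View pics/w7.png

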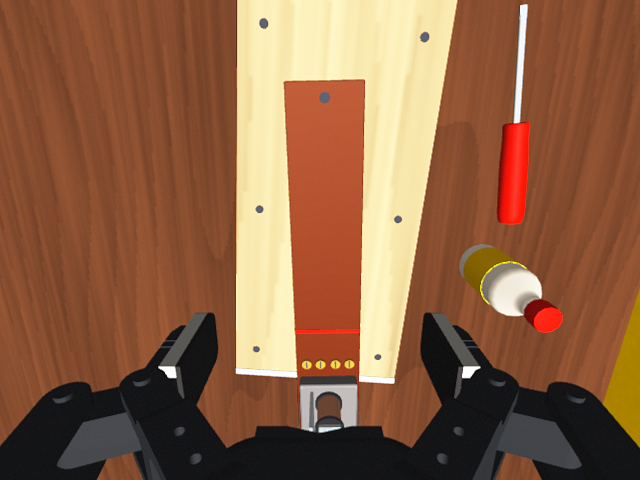

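```bash
cat > meas.py <<'E'
from h import *
def line(P): # PCA fit on world xy
    P=P[:,:2]
    for _ in range(4):
        vx,vy,x,y=cv2.fitLine((P*1000).astype(np.float32),cv2.DIST_HUBER,0,.01,.01).ravel(); r=np.abs((P*1000-[x,y])@[-vy,vx]); P=P[r<max(1.5,2.5*np.median(r))]
    if vx<0: vx,vy=-vx,-vy
    return np.array([x,y]),np.array([vx,vy]),len(P),r.max()
def measure(im,c,rows_edge,cols_edge,rows_mark,cols_mark):
    h=cv2.cvtColor(im,cv2.COLOR_RGB2HSV).astype(int);H,S,V=h[...,0],h[...,1],h[...,2]
    e=[]
    for u in cols_edge:
        col=np.where((S[rows_edge[0]:rows_edge[1],u]<40)&(V[rows_edge[0]:rows_edge[1],u]>170))[0]
        if len(col)>=2: e.append((u,rows_edge[0]+col.max()+.5))
    m=[]
    for u in cols_mark:
        col=np.where(((H<5)|(H>175))[rows_mark[0]:rows_mark[1],u]&(S[rows_mark[0]:rows_mark[1],u]>200)&(V[rows_mark[0]:rows_mark[1],u]>190))[0]
        if len(col): m.append((u,rows_mark[0]+col.mean()))
    m=np.array(m); E=line(unproj(c,e,.08)); Mw=unproj(c,m,.095); Mk=line(Mw); mid=(Mw[np.argmin(m[:,0]),:2]+Mw[np.argmax(m[:,0]),:2])*500
    a=lambda d:np.degrees(np.arctan2(d[1],d[0]))
    n=np.array([E[1][1],-E[1][0]]) # outward (-y)
    print('edge pt',E[0].round(1),'ang',a(E[1]).round(2),E[2:],'| mark mid',mid.round(1),'ang',a(Mk[1]).round(2),Mk[2:],'width',np.ptp(Mw[:,0]*1000).round(1))
    print('gap mark->edge mm',((E[0]-mid)@n).round(2),'outward dir',n.round(4))
    return E,Mk,mid,n
E
python3 - <<'E'
from meas import *
d=np.load('w7.npz');c=(d['K'],d['M'],d['t']);im=cv2.imread('pics/w7.png')[:,:,::-1].copy()
measure(im,c,(360,390),list(range(240,292))+list(range(364,392)),(322,340),range(290,368))
P=lambda n,uv,z:print(n,(unproj(c,uv,z)[:,:2]*1000).round(1).tolist())
P('tail',[(284,82),(364.5,80)],.095);P('riser sides',[(236,5),(236,372),(457,5),(396,378)],.08)
E
```

```text
edge pt [ 573.4 -260.7] ang -3.5 (80, np.float64(0.7674336742038308)) | mark mid [ 581.1 -196.4] ang 1.94 (64, np.float64(0.6099985927155428)) width 57.7
gap mark->edge mm 64.59 outward dir [-0.061  -0.9981]
tail [[545.2, 11.9], [604.3, 13.9]]
riser sides [[509.7, 64.7], [490.6, -253.5], [671.0, 66.5], [652.0, -258.9]]
```

Run:
```python
from h import *
go([.5755,-.0121,.30],1.8)
a=shot('side','s0.png')
b=shot('scene','c0.png')
cv2.imwrite('pics/s0c.png',cv2.resize(a[240:410,250:440],None,fx=4,fy=3.5,interpolation=cv2.INTER_CUBIC)[:,:,::-1])
```

```text
t 19.57 at [ 0.572  -0.1022  0.4113] yaw 0.75 F [ 0.6 -0.1  0.2] op 0.998 q7 -0.02
 shift [11.17  0.47 -8.97] turn [-1.05 -0.2   0.01]
```

View pics/s0c.png

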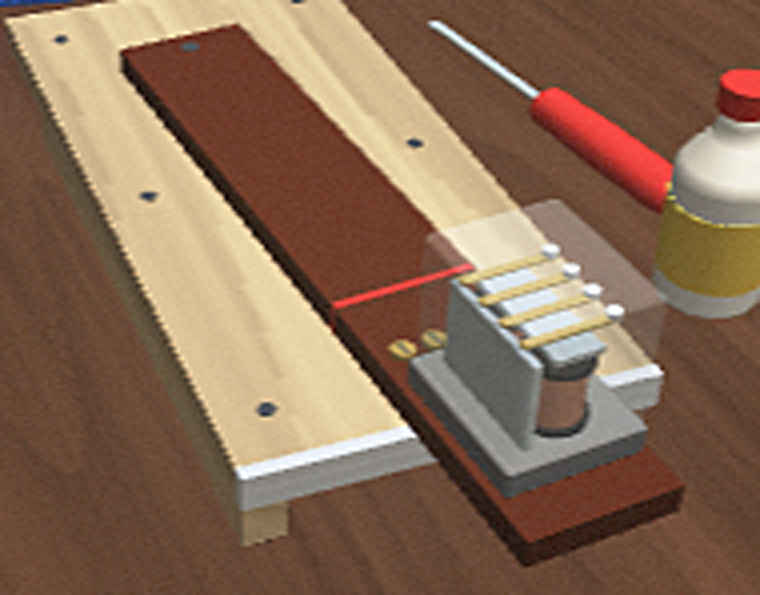

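Call:
send_rows([
  [0,0,0.2,-3,-1,-0.2,0],
  [0,1,0.47,-6,-1,-0.2,0],
  [0,3,0.47,-8.5,-1,-0.2,0],
  [0,5.5,0.47,-9,-1,-0.2,0],
  [0,8,0.47,-9,-1,-0.2,0],
  [0,10,0.47,-9,-1,-0.2,0],
  [0,11.2,0.47,-9,-1,-0.2,0],
  [0,11.2,0.47,-9,-1,-0.2,0],
])

```text
t: 20.33
ee_pos: [0.5743, -0.0123, 0.2969]
orientation: [1.184, 1.228, -1.191]
force: [-0.7, 0.1, -0.7]
opening: 0.999
```

Run:
```python
from h import *
go([.5755,-.0121,.257],1.8)
```

```text
t 20.33 at [ 0.5743 -0.0123  0.2969] yaw 1.73 F [-0.7  0.1 -0.7] op 0.999 q7 -0.24
 shift [ 3.99  0.14 -0.01] turn [-0.07 -0.03  0.32]
```

Lower and close gently.

Call:
send_rows([
  [0,1,0.14,0,0,0,0.3],
  [0,2,0.14,0,0,0,0.3],
  [0,3,0.14,0,0,0,0.3],
  [0,3.6,0.14,0,0,0,0.3],
  [0,3.9,0.14,0,0,0,0.3],
  [0,4,0.14,0,0,0,0.3],
  [0,4,0.14,0,0,0,0.3],
])

```text
t: 20.92
ee_pos: [0.5756, -0.0122, 0.2568]
orientation: [1.187, 1.224, -1.187]
force: [-0.2, 0.2, 0.2]
opening: 1.0
```

Call:
send_rows([
  [0.1,0,0,0,0,0,0],
  [0.16,0,0,0,0,0,0],
  [0.22,0,0,0,0,0,0],
  [0.28,0,0,0,0,0,0],
  [0.36,0,0,0,0,0,0],
  [0.5,0,0,0,0,0,0],
  [0.5,0,0,0,0,0,0],
], force=40)

```text
t: 21.5
ee_pos: [0.5758, -0.0121, 0.2576]
orientation: [1.188, 1.223, -1.187]
force: [-1.8, -0.7, 4.8]
opening: 0.683
```

Run:
```python
from h import *
go([.5755,-.0121,.256],1.8)
```

```text
t 21.5 at [ 0.5758 -0.0121  0.2576] yaw 1.71 F [-1.8 -0.7  4.8] op 0.683 q7 -0.28
 shift [ 0.16 -0.03 -0.  ] turn [-0.09 -0.02 -0.02]
```

Call:
send_rows([
  [0.5,0.05,0.2,0,0.6,0,0],
  [0.5,0.1,0.45,0,1.3,0,0],
  [0.5,0.1,0.7,0,2.1,0,0],
  [0.5,0.1,0.95,0,2.9,0,0],
  [0.5,0.1,1.2,0,3.7,0,0],
  [0.5,0.1,1.45,0,4.5,0,0],
  [0.5,0.1,1.69,0,5.2,0,0],
  [0.5,0.1,1.69,0,5.2,0,0],
])

```text
t: 22.17
ee_pos: [0.5929, -0.0117, 0.2576]
orientation: [1.254, 1.179, -1.255]
force: [-4.1, -1.0, 7.2]
opening: 0.683
```

Run:
```python
from meas import *
go([.5924-.061*.05,-.0117-.9981*.05,.2565],-3.5)
a=shot('side','s1.png');c=cal('side')
h=cv2.cvtColor(a,cv2.COLOR_RGB2HSV).astype(int);H,S,V=h[...,0],h[...,1],h[...,2]
for f in('s0','s1'):
    a=cv2.imread(f'pics/{f}.png');h=cv2.cvtColor(a,cv2.COLOR_BGR2HSV).astype(int);H,S,V=h[...,0],h[...,1],h[...,2]
    m=((H<5)|(H>175))&(S>150)&(V>130);m[:300]=0;m[380:]=0;m[:,:320]=0;m[:,372:]=0
    v,u=np.nonzero(m);p=np.c_[u,v].astype(float);P=line(unproj(c,p,.095));i,j=u.argmin(),u.argmax()
    print(f,len(u),p[i],p[j],'mark ang',np.degrees(np.arctan2(P[1][1],P[1][0])).round(1),'pt',P[0].round(1),(unproj(c,[p[i],p[j]],.095)[:,:2]*1000).round(1).tolist())
print('side edge corners',(unproj(c,[(310,373.5),(415,345.5)],.08)[:,:2]*1000).round(1).tolist(),'wrist edge pts proj',proj(c,[[.4906,-.2558,.08],[.652,-.2655,.08],[.5811,-.1964,.095]]).round(1).tolist())
```

```text
t 22.17 at [ 0.5929 -0.0117  0.2576] yaw -3.55 F [-4.1 -1.   7.2] op 0.683 q7 -0.36
 shift [ 0.11 -0.05  5.01] turn [-0.05  0.03  0.02]
s0 70 [333. 326.] [364. 317.] mark ang 1.6 pt [ 574. -196.] [[551.5, -194.8], [602.4, -195.8]]
s1 57 [332. 325.] [367. 316.] mark ang -2.2 pt [ 572.  -194.5] [[551.1, -192.4], [607.6, -195.7]]
side edge corners [[491.4, -250.1], [649.4, -263.1]] wrist edge pts proj [[311.1, 376.8], [417.5, 346.1], [351.5, 321.1]]
```

Call:
send_rows([
  [0.5,0.05,0,0.5,0,0,0],
  [0.5,0.05,0,1.2,0,0,0],
  [0.5,0.05,0,1.9,0,0,0],
  [0.5,0.05,0,2.6,0,0,0],
  [0.5,0.05,0,3.3,0,0,0],
  [0.5,0.05,0,4,0,0,0],
  [0.5,0.05,0,4.6,0,0,0],
  [0.5,0.05,0,5,0,0,0],
])

```text
t: 22.88
ee_pos: [0.5904, -0.0594, 0.2576]
orientation: [1.257, 1.182, -1.25]
force: [0.5, 5.2, 3.6]
opening: 0.686
```

Run:
```python
from meas import *
go([.5885,-.0762,.2567],-3.5)
a=shot('side','s2.png');c=cal('side')
h=cv2.cvtColor(a,cv2.COLOR_RGB2HSV).astype(int);H,S,V=h[...,0],h[...,1],h[...,2]
m=((H<5)|(H>175))&(S>150)&(V>130);m[:310]=0;m[400:]=0;m[:,:320]=0;m[:,395:]=0
v,u=np.nonzero(m);p=np.c_[u,v].astype(float);i,j=u.argmin(),u.argmax()
print(len(u),p[i],p[j],(unproj(c,[p[i],p[j]],.095)[:,:2]*1000).round(1).tolist())
cv2.imwrite('pics/s2c.png',cv2.resize(a[240:410,250:440],None,fx=4,fy=3.5,interpolation=cv2.INTER_CUBIC)[:,:,::-1])
```

```text
t 22.88 at [ 0.5904 -0.0594  0.2576] yaw -3.46 F [0.5 5.2 3.6] op 0.686 q7 -0.27
 shift [ 0.08 -0.08  1.69] turn [ 0.04 -0.22 -0.09]
65 [346. 347.] [374. 340.] [[550.1, -239.2], [592.3, -242.9]]
```

View pics/s2c.png

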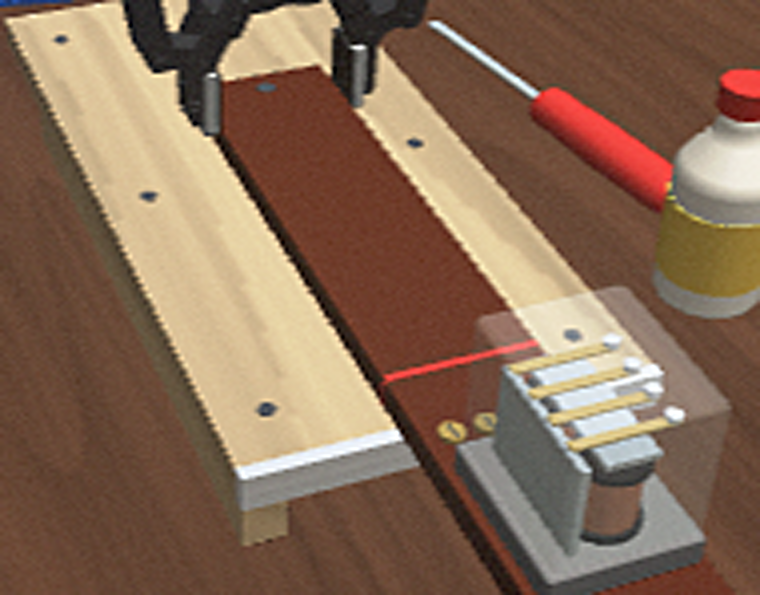

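Call:
send_rows([
  [0.5,0.05,-0.05,0.3,0,0,0],
  [0.5,0.08,-0.05,0.6,0,0,0],
  [0.5,0.08,-0.05,0.9,0,0,0],
  [0.5,0.08,-0.05,1.2,0,0,0],
  [0.5,0.08,-0.05,1.5,0,0,0],
  [0.5,0.08,-0.05,1.69,0,0,0],
  [0.5,0.08,-0.05,1.69,0,0,0],
  [0.5,0.08,-0.05,1.69,0,0,0],
])

```text
t: 23.6
ee_pos: [0.5895, -0.0751, 0.2576]
orientation: [1.259, 1.182, -1.248]
force: [-0.5, 5.9, 4.9]
opening: 0.688
```

Run:
```python
from meas import *
go([.5885,-.0762,.2567],-3.5)
a=shot('side','s3.png');c=cal('side')
def mark(a):
    h=cv2.cvtColor(a,cv2.COLOR_RGB2HSV).astype(int);H,S,V=h[...,0],h[...,1],h[...,2]
    m=((H<5)|(H>175))&(S>150)&(V>130);m[:310]=0;m[400:]=0;m[:,:320]=0;m[:,395:]=0
    v,u=np.nonzero(m);us=np.unique(u);return np.array([(x,v[u==x].mean()) for x in us])
# edge: lower border of the bright strip top, from s1 (plate out of the way on the left side)
b=cv2.imread('pics/s3.png').astype(int)
for u in (315,322,330,338,345,350): print(u,[tuple(b[r,u]) [1] for r in range(360,384)])
p=mark(a);P=unproj(c,p,.095)[:,:2]*1000;print(len(p),p[0],p[-1],P[0].round(1),P[-1].round(1))
cv2.imwrite('pics/s3c.png',cv2.resize(a[300:410,300:430],None,fx=6,fy=5,interpolation=cv2.INTER_CUBIC)[:,:,::-1])
```

```text
t 23.6 at [ 0.5895 -0.0751  0.2576] yaw -3.44 F [-0.5  5.9  4.9] op 0.688 q7 -0.24
 shift [ 0.09 -0.09  0.11] turn [ 0.06 -0.33 -0.18]
315 [np.int64(190), np.int64(186), np.int64(186), np.int64(185), np.int64(186), np.int64(189), np.int64(185), np.int64(185), np.int64(188), np.int64(190), np.int64(189), np.int64(192), np.int64(246), np.int64(240), np.int64(245), np.int64(222), np.int64(120), np.int64(135), np.int64(128), np.int64(139), np.int64(135), np.int64(131), np.int64(133), np.int64(135)]
322 [np.int64(195), np.int64(192), np.int64(189), np.int64(190), np.int64(188), np.int64(185), np.int64(188), np.int64(189), np.int64(182), np.int64(190), np.int64(246), np.int64(241), np.int64(245), np.int64(226), np.int64(123), np.int64(131), np.int64(136), np.int64(142), np.int64(136), np.int64(129), np.int64(133), np.int64(140), np.int64(116), np.int64(62)]
330 [np.int64(201), np.int64(202), np.int64(197), np.int64(201), np.int64(199), np.int64(199), np.int64(193), np.int64(221), np.int64(243), np.int64(241), np.int64(248), np.int64(182), np.int64(130), np.int64(134), np.int64(136), np.int
[... 552 characters left out ...]
int64(242), np.int64(243), np.int64(254), np.int64(149), np.int64(128), np.int64(135), np.int64(140), np.int64(137), np.int64(128), np.int64(136), np.int64(143), np.int64(137), np.int64(61), np.int64(68), np.int64(74), np.int64(72), np.int64(74), np.int64(77), np.int64(75), np.int64(74)]
350 [np.int64(37), np.int64(24), np.int64(17), np.int64(116), np.int64(253), np.int64(188), np.int64(139), np.int64(144), np.int64(134), np.int64(143), np.int64(137), np.int64(130), np.int64(138), np.int64(144), np.int64(103), np.int64(62), np.int64(66), np.int64(72), np.int64(72), np.int64(76), np.int64(69), np.int64(69), np.int64(65), np.int64(76)]
31 [350. 355.] [380. 348.] [ 548.4 -254.4] [ 592.3 -259.4]
```

View pics/s3c.png

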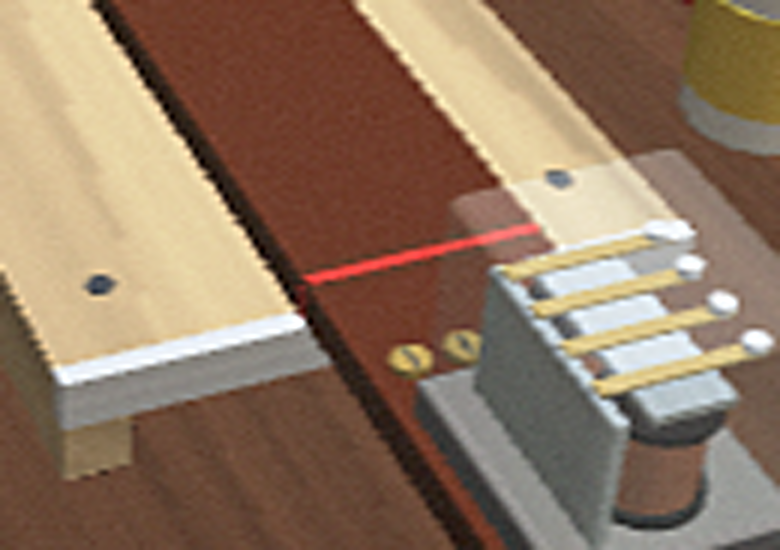

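Run:
```python
from meas import *
c=cal('side');E=line(unproj(c,[(315,375.3),(322,373.3),(330,370.9),(338,368.6),(345,366.6)],.08))
n=np.array([E[1][1],-E[1][0]]);print(E[0],np.degrees(np.arctan2(E[1][1],E[1][0])))
a=cv2.cvtColor(cv2.imread('pics/s3.png'),cv2.COLOR_BGR2HSV).astype(int);H,S,V=a[...,0],a[...,1],a[...,2]
m=((H<5)|(H>175))&(S>150)&(V>130);m[:310]=0;m[400:]=0;m[:,:320]=0;m[:,395:]=0
v,u=np.nonzero(m);P=unproj(c,np.c_[u,v].astype(float),.095)[:,:2]*1000;L=line(P/1000)
print('mark ang',np.degrees(np.arctan2(L[1][1],L[1][0])),'gap',((E[0]-P)@n).mean().round(2),[((E[0]-P[np.abs(u-x)<4])@n).mean().round(1) for x in(354,365,376)])
# scene check
c=cal('scene');im=shot('scene','c1.png')
w=cv2.resize(im[190:300,140:260],None,fx=6,fy=5);cv2.imwrite('pics/c1c.png',w[:,:,::-1])
a=cv2.cvtColor(im,cv2.COLOR_RGB2HSV).astype(int);H,S,V=a[...,0],a[...,1],a[...,2]
m=((H<5)|(H>175))&(S>150)&(V>130);m[:200]=0;m[280:]=0;m[:,:165]=0;m[:,230:]=0
v,u=np.nonzero(m);print('scene mark',len(u),(unproj(c,np.c_[u,v].astype(float),.095)[:,:2]*1000).mean(0))
m=(S<40)&(V>185)
for r in list(range(216,226,2))+list(range(262,276,2)): print(r,np.nonzero(m[r,175:200])[0]+175,end=' ')
go([.5885,-.0762,.2567],-3.5)
```

```text
[ 517.8962 -256.7538] -3.293326
mark ang -3.244382 gap 2.76 [np.float64(2.8), np.float64(2.7), np.float64(2.8)]
scene mark 65 [ 578.74448631 -258.36167143]
216 [182 183 184 185] 218 [182 183 184] 220 [182 183 184 185] 222 [182 183 184 185] 224 [182 183 184 185] 262 [185 186 187] 264 [185 186 187] 266 [185 186 187 188] 268 [185 186 187] 270 [185 186 187 188] 272 [185 186 187 188] 274 [185 186 187 188] t 23.7 at [ 0.5895 -0.0751  0.2576] yaw -3.44 F [0.3 5.6 5.1] op 0.683 q7 -0.24
 shift [ 0.09 -0.09  0.11] turn [ 0.06 -0.33 -0.19]
```

Call:
send_rows([
  [0.5,0.08,0,0.15,0,0,0],
  [0.5,0.08,0,0.25,0,0,0],
  [0.5,0.08,0,0.32,0,0,0],
  [0.5,0.08,0,0.32,0,0,0],
  [0.5,0.08,0,0.32,0,0,0],
])

```text
t: 24.12
ee_pos: [0.5895, -0.0757, 0.2576]
orientation: [1.261, 1.185, -1.246]
force: [-0.4, 7.0, 5.6]
opening: 0.686
```

```bash
cat > fin.py <<'E'
from meas import *
go([.5885,-.0762,.2567],-3.5)
def gap(cam,im,ed,box):
    c=cal(cam);E=line(unproj(c,ed,.08));n=np.array([E[1][1],-E[1][0]])
    a=cv2.cvtColor(im,cv2.COLOR_RGB2HSV).astype(int);H,S,V=a[...,0],a[...,1],a[...,2]
    m=((H<5)|(H>175))&(S>150)&(V>130);k=np.zeros_like(m);k[box[0]:box[1],box[2]:box[3]]=1;v,u=np.nonzero(m&k)
    P=unproj(c,np.c_[u,v].astype(float),.095)[:,:2]*1000;L=line(P/1000)
    print(cam,'gap',((E[0]-P)@n).mean().round(2),'edge ang',np.degrees(np.arctan2(E[1][1],E[1][0])).round(1),'mark ang',np.degrees(np.arctan2(L[1][1],L[1][0])).round(1),len(u))
S=bot.camera('side');C=bot.camera('scene')
gap('side',S,[(315,375.3),(322,373.3),(330,370.9),(338,368.6),(345,366.6)],(310,400,320,395))
gap('scene',C,[(181.5,216),(181.5,220),(181.5,224),(184.5,263),(184.5,268),(184.6,274)],(200,280,165,230))
cv2.imwrite('pics/fs.png',S[:,:,::-1])
E
python3 fin.py
```

```text
t 24.12 at [ 0.5895 -0.0757  0.2576] yaw -3.39 F [-0.4  7.   5.6] op 0.686 q7 -0.24
 shift [ 0.09 -0.09  0.05] turn [ 0.11 -0.53 -0.18]
side gap 2.74 edge ang -3.3 mark ang -3.6 70
scene gap 3.31 edge ang -3.3 mark ang -3.2 65
```

Call:
send_rows([
  [0.5,0.05,0,0.2,0,-0.2,0],
  [0.5,0.05,0,0.35,0,-0.4,0],
  [0.5,0.05,0,0.45,0,-0.5,0],
  [0.5,0.05,0,0.45,0,-0.5,0],
  [0.5,0.05,0,0.45,0,-0.5,0],
])

```text
t: 24.63
ee_pos: [0.5895, -0.0776, 0.2576]
orientation: [1.256, 1.182, -1.247]
force: [-0.5, 5.8, 5.1]
opening: 0.687
```

```bash
python3 fin.py
```

```text
t 24.63 at [ 0.5895 -0.0776  0.2576] yaw -3.31 F [-0.5  5.8  5.1] op 0.687 q7 -0.24
 shift [ 0.09 -0.11 -0.13] turn [ 0.19 -0.23 -0.19]
side gap -0.1 edge ang -3.3 mark ang -3.5 71
scene gap 0.47 edge ang -3.3 mark ang -3.2 61
```

Call:
send_rows([
  [0.5,0.08,0,0,0,0,0],
  [0.5,0.08,0,0,0,0,0],
  [0.5,0.08,0,0,0,0,0],
  [0.5,0.08,0,0,0,0,0],
  [0.5,0.08,0,0,0,0,0],
  [0.5,0.08,0,0,0,0,0],
  [0.5,0.08,0,0,0,0,0],
  [0.5,0.08,0,0,0,0,0],
])

```text
t: 25.4
ee_pos: [0.5896, -0.0775, 0.2576]
orientation: [1.256, 1.182, -1.248]
force: [-1.4, 2.7, 7.9]
opening: 0.686
```

```bash
python3 fin.py
```

```text
t 25.4 at [ 0.5896 -0.0775  0.2576] yaw -3.33 F [-1.4  2.7  7.9] op 0.686 q7 -0.24
 shift [ 0.09 -0.11 -0.13] turn [ 0.17 -0.21 -0.17]
side gap -0.08 edge ang -3.3 mark ang -3.7 71
scene gap 0.47 edge ang -3.3 mark ang -3.2 61
```

View pics/fs.png

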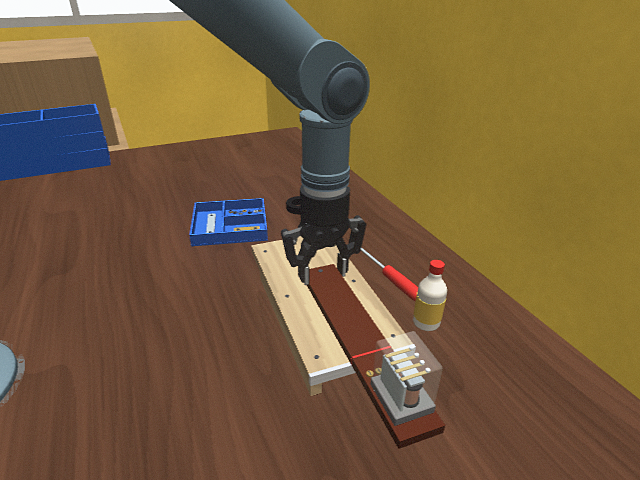

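The picture shows the bar at about (211,222) and the link at (246,229), both flat in their compartments. The plate is flat and square, with the red line at (352–385, ~354) over the edge, and the gripper holds the tail.

```bash
python3 -c "
from plant import bot
print(bot.close_job())"
```

```text
the job is handed in; nothing more can be done
None
```

The job is done and handed in at about 25.5 s of the 67 s allowed; no verdict was reported.

- **Bar and link:** I lowered each to floor contact before releasing it. The wrist camera then showed the steel bar flat and lengthwise in the long compartment, and the brass link flat and lengthwise in the short empty one. Both were within about 3 mm of the compartment centres and 1° of lengthwise.
- **Plate:** I gripped its tail across the width, turned it about 5° to square it, and pulled it about 66 mm straight out along the riser.
- **Red line:** After settling, the side camera put it 0.1 mm past the edge and the scene camera 0.5 mm short. It was parallel to the edge within about 0.4°.
- **Hold:** The gripper still holds the tail at 40 N with about 8 N downward, and the plate looks flat in the last picture.
- **Other things on the bench:** I did not command any contact with the relay, bottle, driver, tape or spare relay. I checked this by eye in the pictures, not by measuring them.

**Checks that disagreed:** dead reckoning from the arm's pose put the line about 1.3 mm past the edge, so I trusted the two cameras instead. The last few millimetres also stuck from friction and needed two small extra pulls.

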